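# Clip a canvas panel to the drawing board

### The arm

A 6-joint arm with a two-finger parallel gripper is mounted at the origin on a cart in front of the work surface, level with it; the furniture and walls round the work are solid. World frame = base frame: x ahead of the robot, y to its left, z up, the work surface at z = 0. Lengths are in mm, angles in rad, forces in N, time in s.
With the tool pointing down it reaches from about 350 to 775 mm from the base axis. Payload 7.3 kg.
Tool frame: the origin (TCP) lies between the finger pads; the fingertips stand 25 mm ahead of it and the grasp point (between the pads) lies 6 mm ahead of it; z points along the fingers, y is the line along which they close (so a half turn about z gives the same grasp; the last joint's range is limited). The gripper opens to 92 mm and grips with 3 to 60 N. Pads are 19 mm wide; open, the fingers measure 130 mm over their backs; the gripper's body (75 mm by 190 mm) begins 47 mm behind the grasp point.
Start: joints at [-1.489, 0.342, 1.524, -0, 1.275, -0.146], TCP at [118.585, -511.449, 251.741] pointing down, gripper open.
Joint ranges: [-2.53, 2.53], [-0.77, 2.02], [0.04, 2.7], [-1, 4.14], [0.28, 2.66], [-3.11, 3.11]. Speed limits (rad/s): [2.57, 2.57, 3.14, 3.14, 3.14, 3.14].

### API

Orientations are given as [roll, pitch, yaw] about the fixed x, y, z axes, in that order (R = Rz(yaw) Ry(pitch) Rx(roll)).
In Python, from plant import bot gives the robot as it stands.
- The arm moves only by the tool play_rows, never from a script. Its argument "commands" is a list of rows, each an object of numbers: "x", "y", "z": the shift along the tool's x, y, z in m; "twist": the turn about the tool's z in degrees. In form: [{"x": .., "y": .., "z": .., "twist": ..}, ...]. A call has exactly 8 rows; each row is the pose to reach, as a shift and turn from the pose commanded when the call began, along the tool's axes at that moment; what a row does not reach only later rows make up. A row lasts 1/10 s, in which the tool goes at most 50 mm and 8.59 degrees, less where a joint would pass 70% of its speed; a pose out of reach is approached as far as the arm can. A call with a gripper value outside its range is refused whole. "jaw" is the closure, from 0 (fully open) to 1 (shut), set as the call begins (left out, the last holds). The fingers move at their own pace and stop on an object; the grip force is fixed at half the most. Time passes only in rows, so rows that repeat a pose let the fingers close, or fill a call up. It gives the time, the measured TCP pose, the force, the opening and the grip force at its end, in the units of the state.
- bot.get_obs(): the state, without advancing time (a new reading comes with each control period).
- bot.capture(name): name is "side" or "top"; returns a dict with "pixels" (420x560x3 uint8, red, green, blue), "fx", "fy", "cx", "cy" (pixels), "eye" and "rotation" of the camera in the world. Camera axes: x right, y down, z forward; pixel columns grow to the right and rows downward; lengths in mm; the calibration is good to about 2 mm. A picture is of the moment at which its call begins. There is no depth.
- bot.close_job(): hands the job in; it is judged then, once.
The state is a dict: "time": time; "joint_positions": joint angles; "dq": joint speeds; "tau": joint torques, N m; "tool_pos": TCP position; "tcp_rot": TCP orientation; "contact_force": force on the tool from outside, world axes, zero at the start; "moment": the same for the moment, N m; "grip_width": finger opening in mm; "finger_force": force on a finger pad.
Only numpy, scipy, OpenCV 4.12 (cv2) and the standard library are available. Lean on these libraries where they do the work, as an engineer would, in place of code of your own. Each camera call takes 0.05 s, during which the arm holds its last target. There are 200 camera calls.

### The job

Slide the canvas panel back on the drawing board until it lies square against the wooden stop, flush with the board's front edge. Then fetch the red spring clip and push it fully home, square, over the front edge of board and panel, at the middle of the panel's edge, so that it clamps the panel down. Leave the other things on the table where they are.

Things in the scene. Friction and masses are not known exactly. Their poses are not given: they have to be found in the camera images.
- board: Light wooden drawing board, fixed; in mm 300 wide (y), 185 deep (x), 10 thick, on feet: underside 10, top 20 above the table; feet 60 mm or more behind the front edge. Origin: on the table below the middle of its front edge (facing the robot); x points away from the robot, y left. Dark stop, 14 high, 25 wide, along the far edge, its face at x = 160.
- panel: Loose canvas panel lying on the board, blue and green landscape with a yellow sun: in mm 160 deep (x), 180 wide (y), 6 thick, 0.18 kg. Origin: centre of its underside; x points away from the robot. At first it overhangs the board's front edge by 30 to 60 mm and may be turned a little; home against the stop, its front edge is flush with the board's.
- panel_front (a point): Middle of the panel's front edge (the one facing the robot), at half its thickness.
- clip: Red spring clip flat on the table, left or right in front of the board; in mm 120 long (x), 56 wide (y), 59 high, 0.2 kg. Origin: underside, below the throat's closed end; x points to its mouth. Lower jaw to x = 76, 8.3 high, front bevelled, slides in under the board. Hinge block on it x -44 to 0, 28 high, 56 wide: grip its sides or push its flat back. Thumb lever above the block, inside its length.
- clip_throat (a point): Closed end of the clip's throat: middle of the hinge block's front face (clip x = 0), 20 mm above its underside. Fully home, this face meets the board's front edge.
- clip_grip (a point): Centre of the hinge block, 22 mm behind the throat's end, 18 mm above the clip's underside: grip the block's sides (56 mm apart along the clip's y) here.
- clip_back (a point): Middle of the flat back of the hinge block, 44 mm behind the throat's end, 16 mm above the clip's underside.
- jaw (a joint): Opening angle of the clip's sprung upper jaw: 0 shut (at rest), about 0.05 on bare board, about 0.17 on board and panel. Its nose at clip x = 36 mm is 18 mm high at rest; the flared lip ahead rises to 30 mm high at x = 72 mm and rides up on the panel's edge when the clip is pushed on along its x (5 to 15 N).
- tape: Bystander: upright-walled roll of tape lying flat, 90 mm across, 48 mm high, on the other side in front of the board. Origin: centre of its underside.
- bottle: Bystander: white squeeze bottle of paint, about 45 mm across, 146 mm high, to the right of the board. Origin: centre of its underside.
- ink_bottle: Bystander: brown ink bottle, 45 mm square, 70 mm high, to the left of the board. Origin: centre of its underside.
There are look-alikes about, which are no part of the job. What is meant by the clip is not blue or orange, and is the larger of those in its own colour.

How it is judged:
By the outcome, as a careful person would: the job done as asked, in the order asked, and still so for the second after the job is handed in, with the robot touching nothing.
It also fails if it takes over 54 s, if anything falls off the work surface, if the arm or the gripper's body presses on something with over 40 N, if the wrist force passes 120 N, or if a joint passes its speed limit or range.

## Working session

There is one attempt and no reset: what is moved stays moved. The work goes in short steps, Python scripts to look and compute and a tool call to move; the robot and the scene stay as the last step left them, time stands still between calls to the robot, and variables do not carry over. Pictures are saved under pics/ and viewed, at most 12 in all, crops included, and the job is handed in when it is done.

Besides the shell and the picture viewer there is one more tool, called after ">>>" in YAML: its name, and indented under it one key for each argument. play_rows: Moves the arm, as the interface text tells. Its arguments: {"type":"object","properties":{"commands":{"type":"array"},"jaw":{"type":"number"}},"required":["commands"]}

```bash
mkdir -p pics; ls
cat > h.py <<'E'
import numpy as np, cv2
from plant import bot
def shot(n,f=None):
    c=bot.capture(n)
    if f: cv2.imwrite('pics/'+f,np.ascontiguousarray(c['pixels'][:,:,::-1]))
    return c
def ray(c,u,v,z):
    d=np.array(c['rotation'])@np.array([(u-c['cx'])/c['fx'],(v-c['cy'])/c['fy'],1.])
    e=np.array(c['eye']); return (e+d*(z-e[2])/d[2])[:2].round(1)
def proj(c,p):
    q=np.array(c['rotation']).T@(np.array(p)-np.array(c['eye'])); return (q[0]/q[2]*c['fx']+c['cx'],q[1]/q[2]*c['fy']+c['cy'])
E
python3 - <<'E'
from h import *
a=shot('top','t1.png');b=shot('side','s1.png')
for c in(a,b): print({k:np.round(v,3).tolist() for k,v in c.items() if k!='pixels'})
print(bot.get_obs())
E
```

```text
pics
{'fx': 397.92, 'fy': 397.92, 'cx': 289.145, 'cy': 210.169, 'eye': [345.616, -95.659, 1224.437], 'rotation': [-2.955, -0.031, -1.552]}
{'fx': 388.443, 'fy': 388.443, 'cx': 279.748, 'cy': 209.252, 'eye': [-3.504, 720.615, 557.46], 'rotation': [-2.047, 0.014, -2.57]}
{'time': 0.1, 'joint_positions': array([-1.48898887e+00,  3.42627787e-01,  1.52492443e+00,  8.68079000e-06,
        1.27541149e+00, -1.46022315e-01]), 'dq': array([ 6.12291677e-04, -2.41442153e-03, -1.43668215e-03,  5.25661842e-04,
       -8.59356212e-05, -6.13195473e-04]), 'tau': array([ 2.19699243e-03, -4.32005024e+01, -2.44693816e+01,  7.21305376e-02,
        5.25851024e-02, -3.74887202e-05]), 'tool_pos': array([ 118.56360968, -511.0937427 ,  251.12652712]), 'tcp_rot': array([-3.14023740e+00, -2.07706989e-04,  2.27827094e-01]), 'contact_force': array([ 0.2657889 , -0.2965883 ,  0.44339385]), 'moment': array([-0.00638025, -0.01139552, -0.01872212]), 'finger_force': 0.0, 'grip_width': 91.7421022962351}
```

View pics/t1.png

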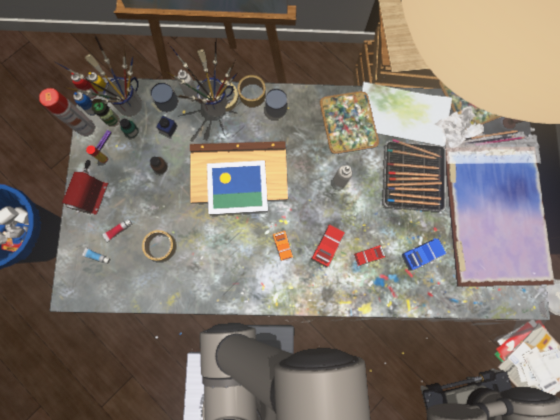

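View pics/s1.png

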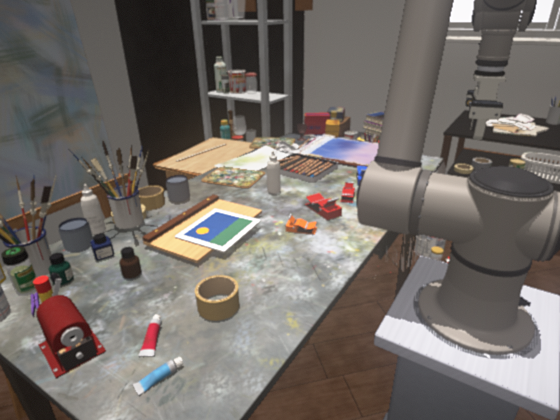

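The top view shows the board at (190–287, 143–202), the panel at (208–268, 162–213) and the tape at (158,246). The clip candidates are orange (282,246), large red (328,246), small red (369,255) and blue (424,255). The large red one at (328,246) fits the description; I'll measure and check it in a crop.

```bash
cat > h.py <<'E'
import numpy as np, cv2
from scipy.spatial.transform import Rotation as Ro
from plant import bot
def shot(n,f=None):
    c=bot.capture(n); c['R']=Ro.from_euler('xyz',c['rotation']).as_matrix()
    if f: cv2.imwrite('pics/'+f,np.ascontiguousarray(c['pixels'][:,:,::-1]))
    return c
def ray(c,u,v,z):
    d=c['R']@np.array([(u-c['cx'])/c['fx'],(v-c['cy'])/c['fy'],1.])
    e=np.array(c['eye']); return (e+d*(z-e[2])/d[2])[:2].round(1)
def proj(c,p):
    q=c['R'].T@(np.array(p)-np.array(c['eye'])); return (q[0]/q[2]*c['fx']+c['cx'],q[1]/q[2]*c['fy']+c['cy'])
def crop(c,x0,y0,x1,y1,s,f):
    cv2.imwrite('pics/'+f,cv2.resize(np.ascontiguousarray(c['pixels'][y0:y1,x0:x1,::-1]),None,fx=s,fy=s,interpolation=cv2.INTER_CUBIC))
def big(m):
    k,_=cv2.findContours(m.astype(np.uint8),cv2.RETR_EXTERNAL,cv2.CHAIN_APPROX_NONE)
    return max(k,key=cv2.contourArea)
def mask(c,lo,hi,box):
    h=cv2.cvtColor(np.ascontiguousarray(c['pixels']),cv2.COLOR_RGB2HSV)
    m=cv2.inRange(h,lo,hi); z=np.zeros_like(m); x0,y0,x1,y1=box; z[y0:y1,x0:x1]=m[y0:y1,x0:x1]; return z
def rect(c,m,z):
    b=cv2.boxPoints(cv2.minAreaRect(big(m))); return b.round(1).tolist(),[ray(c,*p,z).tolist() for p in b]
E
python3 - <<'E'
from h import *
a=shot('top');crop(a,180,135,400,285,3.6,'c1.png')
red=mask(a,(0,150,70),(6,255,255),(300,215,350,275))|mask(a,(172,150,70),(180,255,255),(300,215,350,275))
print('clip',rect(a,red,10))
wh=mask(a,(0,0,190),(180,40,255),(195,155,280,220))
print('panel',rect(a,wh,26))
wood=mask(a,(10,60,120),(25,200,255),(180,135,300,206))
print('board',rect(a,wood,20))
E
```

```text
clip ([[312.0, 258.0], [323.0, 236.0], [338.20001220703125, 243.60000610351562], [327.20001220703125, 265.6000061035156]], [[429.1, -201.6], [497.2, -235.0], [474.8, -281.9], [407.1, -248.1]])
panel ([[205.1999969482422, 163.39999389648438], [264.70001220703125, 160.10000610351562], [267.5, 210.39999389648438], [208.0, 213.6999969482422]], [[714.4, 135.3], [730.4, -49.1], [570.1, -62.5], [555.5, 117.7]])
board ([[188.3000030517578, 152.0], [285.79998779296875, 148.60000610351562], [287.6000061035156, 199.0], [190.0, 202.39999389648438]], [[751.9, 191.6], [772.1, -114.8], [608.7, -123.5], [590.5, 175.7]])
```

View pics/c1.png

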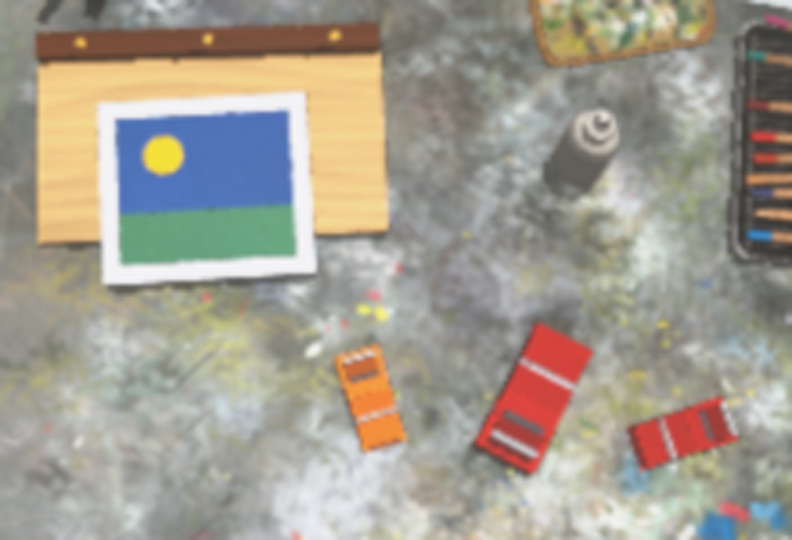

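The top crop confirms it: the large red clip at (328,246) is plainly longer than the small red one at (369,255), while the others are orange and blue. It's not clear which end is the mouth, so I'll check the side view.

Run:
```python
from h import *
b=shot('side');crop(b,275,170,365,240,8,'c2.png')
a=shot('top')
h=cv2.cvtColor(np.ascontiguousarray(a['pixels']),cv2.COLOR_RGB2HSV)
# board front edge corners & panel edges at crop pixels
P=lambda u,v:(180+(u+.5)/3.6-.5,135+(v+.5)/3.6-.5)
for n,u,v,z in [('bFL',38,243,20),('bFR',388,231,20),('stopFL',38,60,34),('stopFR',383,47,34),('bBL',37,34,34),('bBR',381,23,34),('pFL',104,284,26),('pFR',316,272,26),('pBL',98,103,26),('pBR',304,92,26),('c1',540,322,5),('c2',592,350,5),('c3',530,474,5),('c4',476,445,5),('bot',597,125,146)]:
    print(n,ray(a,*P(u,v),z))
```

```text
bFL [591.3 175.2]
bFR [ 609.3 -123. ]
stopFL [749.6 182.5]
stopFR [ 770.2 -115.1]
bBL [773.1 184.9]
bBR [ 792.2 -112.9]
pFL [556.1 116.3]
pFR [570.8 -62.3]
pBL [714.9 130.3]
pBR [730.  -47.3]
c1 [ 535.5 -256.2]
c2 [ 512.2 -301.1]
c3 [ 405.2 -247.6]
c4 [ 428.7 -201.6]
bot [ 671.1 -282.6]
```

View pics/c2.png

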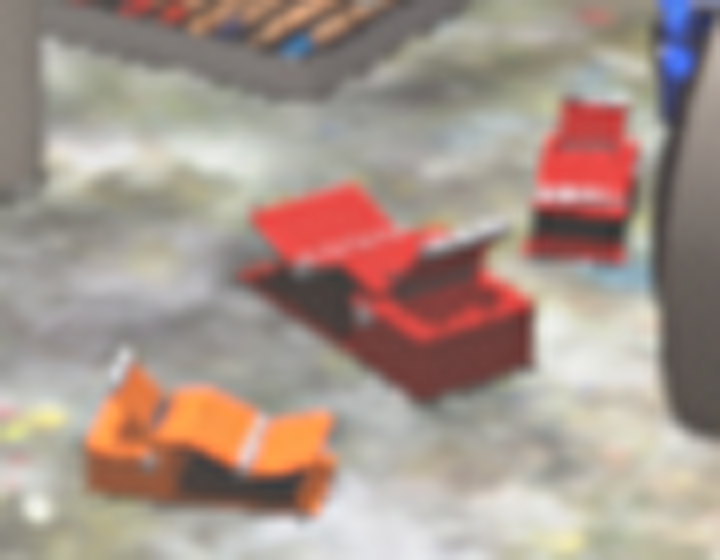

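The side crop (large red at about (322,206) full-image) shows the mouth and flared lip at the far end, with the hinge block and thumb lever toward the robot. Estimates: board front middle (600,26), yaw 0.060. Panel front (563,27), yaw about 0.085. Clip axis −0.47, grip near (437,−234). I'll move to the pushing pose in front of the panel first.

```bash
cat >> h.py <<'E'
def go(x,y,z,yaw):
    o=bot.get_obs(); r=Ro.from_euler('xyz',o['tcp_rot']); 
    d=r.as_matrix().T@(np.array([x,y,z])-o['tool_pos']); t=-(yaw-o['tcp_rot'][2])
    print('shift m',(d/1000).round(4),'twist',round(np.degrees((t+np.pi)%(2*np.pi)-np.pi),2),'t',o['time'],o['tool_pos'].round(1),o['contact_force'].round(1))
E
python3 -c "
from h import *
go(528,25,150,.06)"
```

```text
shift m [ 0.5199 -0.4299  0.1018] twist 9.61 t 0.25 [ 118.6 -511.3  251.4] [-0.3  0.5 -0.1]
```

>>> play_rows:
  commands:
    - {"x": 0.037,"y": -0.031,"z": 0,"twist": 2}
    - {"x": 0.074,"y": -0.061,"z": 0,"twist": 4}
    - {"x": 0.111,"y": -0.092,"z": 0,"twist": 6}
    - {"x": 0.148,"y": -0.123,"z": 0,"twist": 8}
    - {"x": 0.185,"y": -0.153,"z": 0,"twist": 9.6}
    - {"x": 0.222,"y": -0.184,"z": 0,"twist": 9.6}
    - {"x": 0.26,"y": -0.215,"z": 0,"twist": 9.6}
    - {"x": 0.26,"y": -0.215,"z": 0,"twist": 9.6}
  jaw: 0

```text
time: 1.05
tool_pos: [325.8, -238.7, 251.8]
tcp_rot: [-3.14, -0.001, 0.067]
contact_force: [0.8, -0.2, -0.2]
grip_width: 91.6
finger_force: 0.0
```

```bash
python3 -c "
from h import *
go(528,25,150,.06)"
```

```text
shift m [ 0.2194 -0.2494  0.1024] twist 0.43 t 1.05 [ 325.8 -238.7  251.8] [ 0.8 -0.2 -0.2]
```

>>> play_rows:
  commands:
    - {"x": 0.03,"y": -0.034,"z": 0.0,"twist": 0.4}
    - {"x": 0.06,"y": -0.068,"z": 0,"twist": 0.4}
    - {"x": 0.09,"y": -0.102,"z": 0.01,"twist": 0.4}
    - {"x": 0.12,"y": -0.136,"z": 0.025,"twist": 0.4}
    - {"x": 0.15,"y": -0.17,"z": 0.05,"twist": 0.4}
    - {"x": 0.185,"y": -0.205,"z": 0.075,"twist": 0.4}
    - {"x": 0.219,"y": -0.235,"z": 0.1,"twist": 0.4}
    - {"x": 0.219,"y": -0.25,"z": 0.1,"twist": 0.4}

```text
time: 1.85
tool_pos: [528.1, 21.0, 148.5]
tcp_rot: [-3.141, 0.003, 0.054]
contact_force: [0.8, -1.2, -0.2]
grip_width: 91.9
finger_force: 0.0
```

```bash
python3 -c "
from h import *
go(528,25,40,.06)"
```

```text
shift m [ 0.0005 -0.004   0.1085] twist -0.33 t 1.85 [528.1  21.  148.5] [ 0.8 -1.2 -0.2]
```

>>> play_rows:
  commands:
    - {"x": 0,"y": -0.002,"z": 0.02,"twist": 0}
    - {"x": 0,"y": -0.004,"z": 0.04,"twist": 0}
    - {"x": 0,"y": -0.004,"z": 0.06,"twist": 0}
    - {"x": 0,"y": -0.004,"z": 0.08,"twist": 0}
    - {"x": 0,"y": -0.004,"z": 0.095,"twist": 0}
    - {"x": 0,"y": -0.004,"z": 0.108,"twist": 0}
    - {"x": 0,"y": -0.004,"z": 0.108,"twist": 0}
    - {"x": 0,"y": -0.004,"z": 0.108,"twist": 0}

```text
time: 2.65
tool_pos: [526.9, 23.1, 43.8]
tcp_rot: [3.141, 0.0, 0.053]
contact_force: [1.1, -0.0, 0.4]
grip_width: 92.1
finger_force: 0.0
```

```bash
python3 -c "
from h import *
go(540,25,40,.06)
a=shot('side');crop(a,140,180,320,300,4.4,'c3.png')"
```

```text
shift m [ 0.0132 -0.0012  0.0038] twist -0.4 t 2.65 [526.9  23.1  43.8] [ 1.1 -0.   0.4]
```

View pics/c3.png

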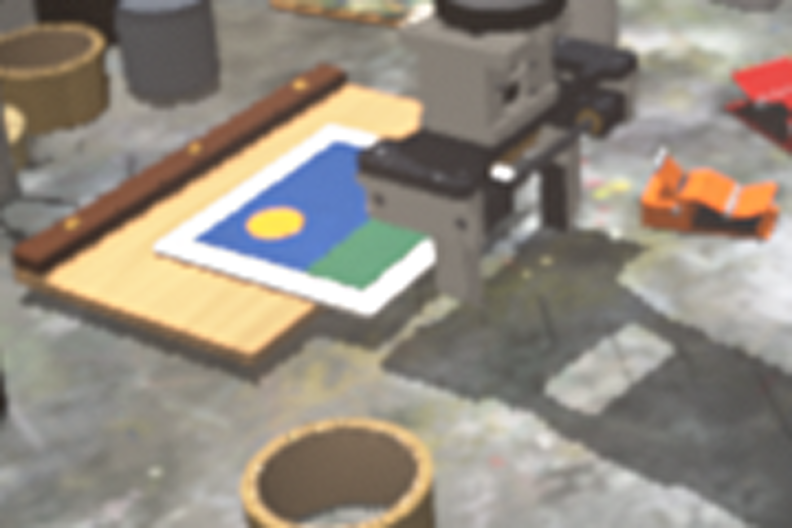

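The fingers stand low just in front of the panel's edge and clear of the orange clip. I'll push slowly.

>>> play_rows:
  commands:
    - {"x": 0.01,"y": 0,"z": 0.0,"twist": -0.4}
    - {"x": 0.018,"y": 0,"z": 0.0,"twist": -0.4}
    - {"x": 0.023,"y": 0,"z": 0.0,"twist": -0.4}
    - {"x": 0.028,"y": 0,"z": 0.0,"twist": -0.4}
    - {"x": 0.033,"y": 0,"z": 0.0,"twist": -0.4}
    - {"x": 0.038,"y": 0,"z": 0.0,"twist": -0.4}
    - {"x": 0.042,"y": 0,"z": 0.0,"twist": -0.4}
    - {"x": 0.045,"y": 0,"z": 0.0,"twist": -0.4}

```text
time: 3.5
tool_pos: [571.9, 25.8, 43.6]
tcp_rot: [3.142, 0.0, 0.06]
contact_force: [-2.2, -0.8, 0.9]
grip_width: 91.7
finger_force: 0.9
```

```bash
cat >> h.py <<'E'
def panel(z=26):
    a=shot('top'); wh=mask(a,(0,0,190),(180,40,255),(195,150,280,220))
    bl=mask(a,(100,100,60),(125,255,255),(195,145,280,215)); 
    print('blue',[p for p in rect(a,bl,z)[1]])
    return a
E
python3 -c "
from h import *
go(590,26,38,.06); panel()"
```

```text
shift m [0.0181 0.0009 0.0056] twist 0.01 t 3.5 [571.9  25.8  43.6] [-2.2 -0.8  0.9]
blue [[722.9, 108.6], [727.0, -34.6], [646.4, -37.2], [642.6, 104.3]]
```

>>> play_rows:
  commands:
    - {"x": 0.004,"y": 0,"z": 0.0,"twist": 0}
    - {"x": 0.007,"y": 0,"z": 0.0,"twist": 0}
    - {"x": 0.009,"y": 0,"z": 0.0,"twist": 0}
    - {"x": 0.011,"y": 0,"z": 0.0,"twist": 0}
    - {"x": 0.013,"y": 0,"z": 0.0,"twist": 0}
    - {"x": 0.014,"y": 0,"z": 0.0,"twist": 0}
    - {"x": 0.015,"y": 0,"z": 0.0,"twist": 0}
    - {"x": 0.015,"y": 0,"z": 0.0,"twist": 0}

```text
time: 4.35
tool_pos: [586.7, 26.7, 43.7]
tcp_rot: [3.141, -0.0, 0.06]
contact_force: [-0.0, 1.1, -0.8]
grip_width: 91.8
finger_force: 0.2
```

```bash
python3 -c "
from h import *
go(590,26,38,.06); a=panel(); crop(a,180,130,300,220,6,'c4.png')"
```

```text
shift m [0.0032 0.0009 0.0057] twist 0.01 t 4.35 [586.7  26.7  43.7] [-0.   1.1 -0.8]
blue [[736.1, 100.0], [740.0, -34.2], [662.3, -36.7], [658.8, 96.0]]
```

View pics/c4.png

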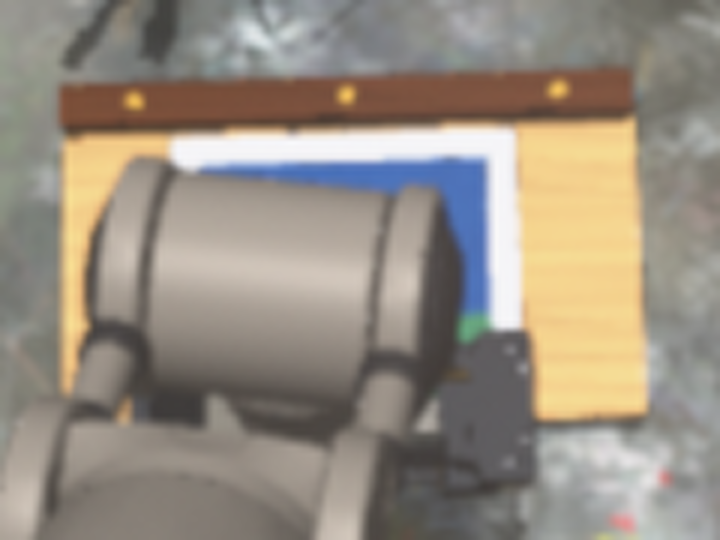

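The panel's back edge (rows ~130–140 of the crop) still shows a gap of about 3 mm to the stop. I'll push on gently until the force rises.

>>> play_rows:
  commands:
    - {"x": 0.001,"y": 0,"z": 0.0,"twist": 0}
    - {"x": 0.002,"y": 0,"z": 0.0,"twist": 0}
    - {"x": 0.003,"y": 0,"z": 0.0,"twist": 0}
    - {"x": 0.004,"y": 0,"z": 0.0,"twist": 0}
    - {"x": 0.004,"y": 0,"z": 0.0,"twist": 0}
    - {"x": 0.004,"y": 0,"z": 0.0,"twist": 0}
    - {"x": 0.004,"y": 0,"z": 0.0,"twist": 0}
    - {"x": 0.004,"y": 0,"z": 0.0,"twist": 0}

```text
time: 5.2
tool_pos: [590.8, 26.9, 43.8]
tcp_rot: [3.141, -0.001, 0.06]
contact_force: [-0.6, 0.0, 0.0]
grip_width: 91.7
finger_force: 0.0
```

>>> play_rows:
  commands:
    - {"x": 0.0005,"y": 0,"z": 0.0,"twist": 0}
    - {"x": 0.001,"y": 0,"z": 0.0,"twist": 0}
    - {"x": 0.0015,"y": 0,"z": 0.0,"twist": 0}
    - {"x": 0.002,"y": 0,"z": 0.0,"twist": 0}
    - {"x": 0.002,"y": 0,"z": 0.0,"twist": 0}
    - {"x": 0.002,"y": 0,"z": 0.0,"twist": 0}
    - {"x": 0.002,"y": 0,"z": 0.0,"twist": 0}
    - {"x": 0.002,"y": 0,"z": 0.0,"twist": 0}

```text
time: 6.0
tool_pos: [591.9, 27.1, 43.7]
tcp_rot: [3.142, 0.002, 0.06]
contact_force: [-5.8, -0.8, 4.8]
grip_width: 91.9
finger_force: 2.6
```

>>> play_rows:
  commands:
    - {"x": 0.0005,"y": 0,"z": 0.0,"twist": 0}
    - {"x": 0.001,"y": 0,"z": 0.0,"twist": 0}
    - {"x": 0.0015,"y": 0,"z": 0.0,"twist": 0}
    - {"x": 0.0015,"y": 0,"z": 0.0,"twist": 0}
    - {"x": 0.0015,"y": 0,"z": 0.0,"twist": 0}
    - {"x": 0.0015,"y": 0,"z": 0.0,"twist": 0}
    - {"x": 0.0015,"y": 0,"z": 0.0,"twist": 0}
    - {"x": 0.0015,"y": 0,"z": 0.0,"twist": 0}

```text
time: 6.8
tool_pos: [592.0, 27.1, 43.7]
tcp_rot: [-3.142, 0.005, 0.06]
contact_force: [-9.5, -0.4, 8.0]
grip_width: 92.4
finger_force: 5.0
```

```bash
python3 -c "
from h import *
print(bot.get_obs()['moment']);go(437,-234,150,-.468); panel()"
```

```text
[-0.25934075  1.58262868  0.02227379]
shift m [-0.171   0.2512 -0.1056] twist 30.28 t 6.8 [592.   27.1  43.7] [-9.5 -0.4  8. ]
blue [[743.5, 72.3], [746.6, -34.0], [665.6, -36.6], [662.7, 68.4]]
```

Firm contact, with no moment about z. Backing off and moving over the clip.

>>> play_rows:
  commands:
    - {"x": -0.01,"y": 0,"z": 0.0,"twist": 0}
    - {"x": -0.03,"y": 0,"z": 0.0,"twist": 0}
    - {"x": -0.06,"y": 0,"z": -0.01,"twist": 0}
    - {"x": -0.085,"y": 0.0,"z": -0.05,"twist": 0}
    - {"x": -0.1,"y": 0.03,"z": -0.085,"twist": 7}
    - {"x": -0.12,"y": 0.07,"z": -0.106,"twist": 14}
    - {"x": -0.14,"y": 0.11,"z": -0.106,"twist": 22}
    - {"x": -0.15,"y": 0.15,"z": -0.106,"twist": 30}

```text
time: 7.65
tool_pos: [453.0, -133.1, 150.9]
tcp_rot: [-3.142, -0.004, -0.469]
contact_force: [-0.1, 0.2, -0.2]
grip_width: 91.9
finger_force: 0.0
```

```bash
python3 -c "
from h import *
go(437,-234,130,-.468)"
```

```text
shift m [0.0312 0.0973 0.021 ] twist -0.03 t 7.65 [ 453.  -133.1  150.9] [-0.1  0.2 -0.2]
```

>>> play_rows:
  commands:
    - {"x": 0.005,"y": 0.02,"z": 0.0,"twist": 0}
    - {"x": 0.01,"y": 0.04,"z": 0.005,"twist": 0}
    - {"x": 0.02,"y": 0.06,"z": 0.01,"twist": 0}
    - {"x": 0.03,"y": 0.08,"z": 0.02,"twist": 0}
    - {"x": 0.031,"y": 0.097,"z": 0.03,"twist": 0}
    - {"x": 0.031,"y": 0.097,"z": 0.03,"twist": 0}
    - {"x": 0.031,"y": 0.097,"z": 0.03,"twist": 0}
    - {"x": 0.031,"y": 0.097,"z": 0.03,"twist": 0}

```text
time: 8.45
tool_pos: [438.3, -231.8, 120.2]
tcp_rot: [3.142, -0.001, -0.463]
contact_force: [-0.7, -0.4, 0.2]
grip_width: 91.6
finger_force: 0.0
```

```bash
python3 -c "
from h import *
go(437,-234,30,-.468)
a=shot('top');b=shot('side')
A=np.ascontiguousarray(a['pixels'][130:220,180:300,::-1]);B=np.ascontiguousarray(b['pixels'][150:240,270:390,::-1])
cv2.imwrite('pics/c5.png',np.hstack([cv2.resize(i,(400,300),interpolation=cv2.INTER_CUBIC) for i in(A,B)]))
wh=mask(a,(0,0,190),(180,40,255),(195,150,280,215)); print(rect(a,wh,26)); wood=mask(a,(10,60,120),(25,200,255),(180,135,300,210)); print(rect(a,wood,20))
for n,d in [('grip',(437,-234,22)),('back',(417,-224,16)),('throat',(456.6,-244,28))]: print(n,proj(b,d))
"
```

```text
shift m [-0.0003  0.0025  0.0902] twist 0.29 t 8.45 [ 438.3 -231.8  120.2] [-0.7 -0.4  0.2]
([[206.60000610351562, 151.60000610351562], [265.5, 149.89999389648438], [266.8999938964844, 199.3000030517578], [208.10000610351562, 201.0]], [[753.0, 133.2], [764.0, -50.7], [604.7, -59.8], [594.9, 119.9]])
([[265.6000061035156, 149.5], [286.1000061035156, 148.89999389648438], [287.5, 199.0], [267.0, 199.5]], [[767.2, -50.7], [771.1, -115.5], [608.9, -123.2], [605.4, -59.9]])
grip (np.float64(330.8660531146943), np.float64(208.20177579659318))
back (np.float64(335.3678938378856), np.float64(212.89552699737007))
throat (np.float64(326.5918774841157), np.float64(203.65254137098418))
```

View pics/c5.png

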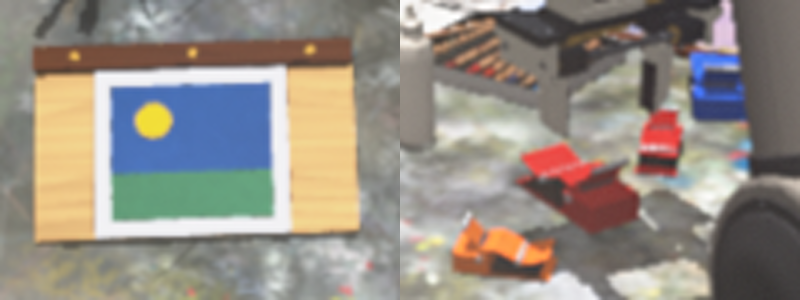

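The left half shows the panel home: flush with the board's front and against the stop, with its front middle about (600,30). The right half shows the open gripper over the clip, whose block is at about (600,195), which matches the estimate. Descending and gripping.

>>> play_rows:
  commands:
    - {"x": 0,"y": 0.001,"z": 0.02,"twist": 0.3}
    - {"x": 0,"y": 0.0025,"z": 0.04,"twist": 0.3}
    - {"x": 0,"y": 0.0025,"z": 0.06,"twist": 0.3}
    - {"x": 0,"y": 0.0025,"z": 0.075,"twist": 0.3}
    - {"x": 0,"y": 0.0025,"z": 0.085,"twist": 0.3}
    - {"x": 0,"y": 0.0025,"z": 0.091,"twist": 0.3}
    - {"x": 0,"y": 0.0025,"z": 0.091,"twist": 0.3}
    - {"x": 0,"y": 0.0025,"z": 0.091,"twist": 0.3}

```text
time: 9.35
tool_pos: [437.0, -234.6, 29.2]
tcp_rot: [3.141, -0.001, -0.468]
contact_force: [-0.4, -0.3, -0.2]
grip_width: 92.1
finger_force: 0.0
```

>>> play_rows:
  commands:
    - {"x": 0,"y": 0,"z": 0,"twist": 0}
    - {"x": 0,"y": 0,"z": 0,"twist": 0}
    - {"x": 0,"y": 0,"z": 0,"twist": 0}
    - {"x": 0,"y": 0,"z": 0,"twist": 0}
    - {"x": 0,"y": 0,"z": 0,"twist": 0}
    - {"x": 0,"y": 0,"z": 0,"twist": 0}
    - {"x": 0,"y": 0,"z": 0,"twist": 0}
    - {"x": 0,"y": 0,"z": 0,"twist": 0}
  jaw: 0.8

```text
time: 10.15
tool_pos: [436.6, -234.4, 28.8]
tcp_rot: [-3.142, -0.0, -0.469]
contact_force: [-0.6, 1.1, 2.7]
grip_width: 56.1
finger_force: 29.9
```

Gripped at 56 mm. Lifting and carrying over to a pre-insertion pose.

>>> play_rows:
  commands:
    - {"x": 0,"y": 0,"z": -0.015,"twist": 0}
    - {"x": 0,"y": 0,"z": -0.04,"twist": 0}
    - {"x": 0,"y": 0,"z": -0.07,"twist": 0}
    - {"x": -0.01,"y": -0.02,"z": -0.09,"twist": -3}
    - {"x": -0.02,"y": -0.05,"z": -0.09,"twist": -9}
    - {"x": -0.03,"y": -0.09,"z": -0.09,"twist": -16}
    - {"x": -0.045,"y": -0.13,"z": -0.09,"twist": -23}
    - {"x": -0.06,"y": -0.17,"z": -0.09,"twist": -30.3}

```text
time: 10.95
tool_pos: [459.7, -54.3, 118.5]
tcp_rot: [3.141, 0.0, 0.065]
contact_force: [1.7, 0.4, -1.6]
grip_width: 56.2
finger_force: 29.9
```

```bash
python3 -c "
from h import *
print(bot.get_obs()['grip_width']);go(487,23,90,.06)"
```

```text
56.16629655201913
shift m [ 0.0323 -0.0753  0.0285] twist 0.27 t 10.95 [459.7 -54.3 118.5] [ 1.7  0.4 -1.6]
```

>>> play_rows:
  commands:
    - {"x": 0.005,"y": -0.02,"z": 0.0,"twist": 0}
    - {"x": 0.01,"y": -0.04,"z": 0.0,"twist": 0}
    - {"x": 0.02,"y": -0.06,"z": 0.0,"twist": 0}
    - {"x": 0.03,"y": -0.075,"z": 0.01,"twist": 0}
    - {"x": 0.032,"y": -0.077,"z": 0.02,"twist": 0}
    - {"x": 0.032,"y": -0.077,"z": 0.03,"twist": 0}
    - {"x": 0.032,"y": -0.077,"z": 0.03,"twist": 0}
    - {"x": 0.032,"y": -0.077,"z": 0.03,"twist": 0}

```text
time: 11.75
tool_pos: [486.6, 22.4, 88.3]
tcp_rot: [3.142, 0.001, 0.059]
contact_force: [-0.4, 0.2, -1.5]
grip_width: 55.8
finger_force: 29.9
```

```bash
python3 -c "
from h import *
go(487,23,28.6,.06)
a=shot('top');b=shot('side')
A=np.ascontiguousarray(a['pixels'][140:245,190:330,::-1]);B=np.ascontiguousarray(b['pixels'][175:280,170:310,::-1])
cv2.imwrite('pics/c6.png',np.hstack([cv2.resize(i,(400,300),interpolation=cv2.INTER_CUBIC) for i in(A,B)]))
"
```

```text
shift m [ 0.0005 -0.0006  0.0597] twist -0.05 t 11.75 [486.6  22.4  88.3] [-0.4  0.2 -1.5]
```

View pics/c6.png

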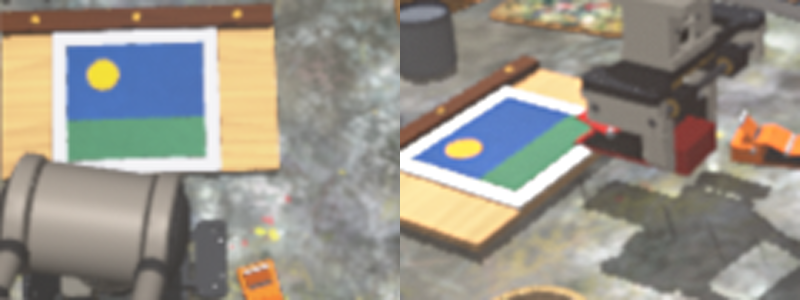

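The clip hangs level and straight in the gripper (right half, about (650,140)), with the panel undisturbed. Backing off slightly, then lowering to the table.

>>> play_rows:
  commands:
    - {"x": -0.008,"y": -0.0006,"z": 0.0,"twist": 0}
    - {"x": -0.008,"y": -0.0006,"z": 0.01,"twist": 0}
    - {"x": -0.008,"y": -0.0006,"z": 0.025,"twist": 0}
    - {"x": -0.008,"y": -0.0006,"z": 0.04,"twist": 0}
    - {"x": -0.008,"y": -0.0006,"z": 0.05,"twist": 0}
    - {"x": -0.008,"y": -0.0006,"z": 0.056,"twist": 0}
    - {"x": -0.008,"y": -0.0006,"z": 0.059,"twist": 0}
    - {"x": -0.008,"y": -0.0006,"z": 0.0595,"twist": 0}

```text
time: 12.65
tool_pos: [479.2, 23.2, 29.1]
tcp_rot: [3.142, 0.0, 0.06]
contact_force: [-0.4, -0.8, -1.4]
grip_width: 56.1
finger_force: 29.9
```

```bash
python3 -c "
from h import *
go(578.3,28.5,28.6,.06)
b=shot('side')
B=np.ascontiguousarray(b['pixels'][190:265,200:300,::-1])
cv2.imwrite('pics/c7.png',cv2.resize(B,(800,600),interpolation=cv2.INTER_CUBIC))
"
```

```text
shift m [0.0993 0.0007 0.0004] twist 0.02 t 12.65 [479.2  23.2  29.1] [-0.4 -0.8 -1.4]
```

View pics/c7.png

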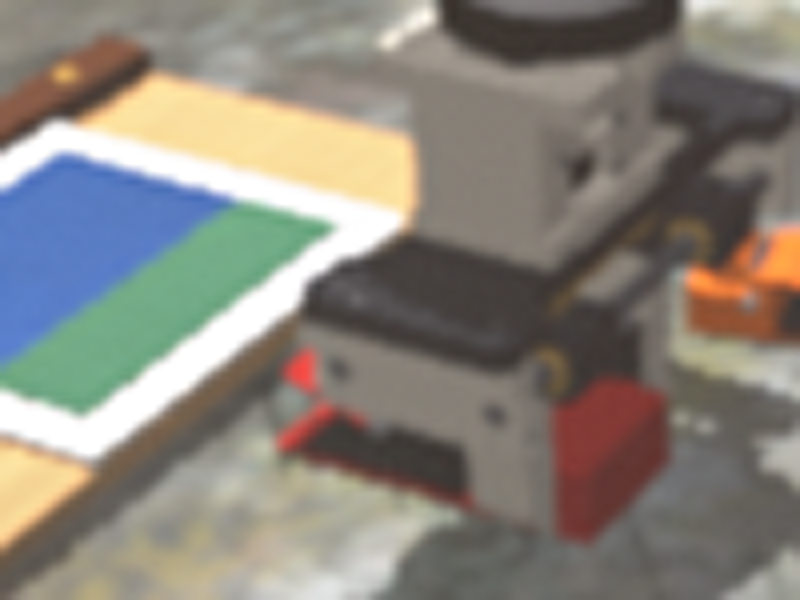

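The clip is on the table with its mouth facing the board edge, square. Pushing on.

>>> play_rows:
  commands:
    - {"x": 0.008,"y": 0,"z": 0.0004,"twist": 0}
    - {"x": 0.016,"y": 0,"z": 0.0004,"twist": 0}
    - {"x": 0.024,"y": 0,"z": 0.0004,"twist": 0}
    - {"x": 0.03,"y": 0,"z": 0.0004,"twist": 0}
    - {"x": 0.036,"y": 0,"z": 0.0004,"twist": 0}
    - {"x": 0.042,"y": 0,"z": 0.0004,"twist": 0}
    - {"x": 0.046,"y": 0,"z": 0.0004,"twist": 0}
    - {"x": 0.05,"y": 0,"z": 0.0004,"twist": 0}

```text
time: 13.5
tool_pos: [528.5, 26.3, 28.8]
tcp_rot: [-3.141, 0.002, 0.06]
contact_force: [-5.5, -0.9, 4.1]
grip_width: 55.7
finger_force: 29.9
```

>>> play_rows:
  commands:
    - {"x": 0.005,"y": 0,"z": 0,"twist": 0}
    - {"x": 0.01,"y": 0,"z": 0,"twist": 0}
    - {"x": 0.015,"y": 0,"z": 0,"twist": 0}
    - {"x": 0.02,"y": 0,"z": 0,"twist": 0}
    - {"x": 0.025,"y": 0,"z": 0,"twist": 0}
    - {"x": 0.03,"y": 0,"z": 0,"twist": 0}
    - {"x": 0.034,"y": 0,"z": 0,"twist": 0}
    - {"x": 0.037,"y": 0,"z": 0,"twist": 0}

```text
time: 14.3
tool_pos: [566.1, 28.5, 28.8]
tcp_rot: [3.142, 0.0, 0.06]
contact_force: [-5.0, 0.1, 5.0]
grip_width: 56.0
finger_force: 29.9
```

```bash
python3 -c "
from h import *
go(578.3,28.5,28.6,.06)
b=shot('side')
B=np.ascontiguousarray(b['pixels'][180:255,180:280,::-1])
cv2.imwrite('pics/c8.png',cv2.resize(B,(800,600),interpolation=cv2.INTER_CUBIC))
"
```

```text
shift m [0.0121 0.0007 0.0002] twist 0.02 t 14.3 [566.1  28.5  28.8] [-5.   0.1  5. ]
```

View pics/c8.png

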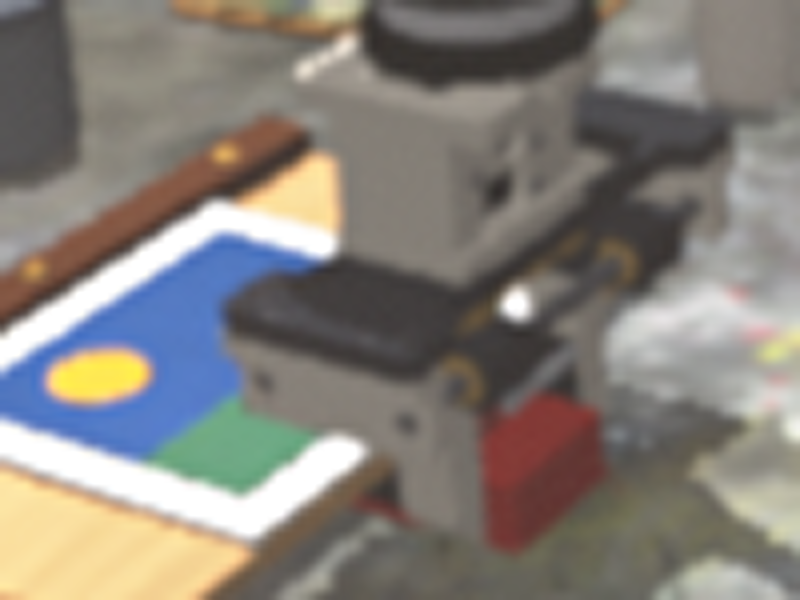

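The clip has slid over board and panel, with about 12 mm still to go. Continuing.

>>> play_rows:
  commands:
    - {"x": 0.003,"y": 0,"z": 0,"twist": 0}
    - {"x": 0.006,"y": 0,"z": 0,"twist": 0}
    - {"x": 0.008,"y": 0,"z": 0,"twist": 0}
    - {"x": 0.009,"y": 0,"z": 0,"twist": 0}
    - {"x": 0.0095,"y": 0,"z": 0,"twist": 0}
    - {"x": 0.01,"y": 0,"z": 0,"twist": 0}
    - {"x": 0.01,"y": 0,"z": 0,"twist": 0}
    - {"x": 0.01,"y": 0,"z": 0,"twist": 0}

```text
time: 15.15
tool_pos: [575.8, 29.1, 28.8]
tcp_rot: [3.142, 0.0, 0.06]
contact_force: [-4.3, -0.5, 5.0]
grip_width: 55.8
finger_force: 29.9
```

>>> play_rows:
  commands:
    - {"x": 0.0005,"y": 0,"z": 0,"twist": 0}
    - {"x": 0.001,"y": 0,"z": 0,"twist": 0}
    - {"x": 0.0015,"y": 0,"z": 0,"twist": 0}
    - {"x": 0.002,"y": 0,"z": 0,"twist": 0}
    - {"x": 0.002,"y": 0,"z": 0,"twist": 0}
    - {"x": 0.002,"y": 0,"z": 0,"twist": 0}
    - {"x": 0.002,"y": 0,"z": 0,"twist": 0}
    - {"x": 0.002,"y": 0,"z": 0,"twist": 0}

```text
time: 15.95
tool_pos: [577.9, 29.2, 28.8]
tcp_rot: [3.142, 0.0, 0.06]
contact_force: [-4.7, -0.6, 6.0]
grip_width: 55.8
finger_force: 29.9
```

>>> play_rows:
  commands:
    - {"x": 0.0005,"y": 0,"z": 0,"twist": 0}
    - {"x": 0.001,"y": 0,"z": 0,"twist": 0}
    - {"x": 0.0015,"y": 0,"z": 0,"twist": 0}
    - {"x": 0.002,"y": 0,"z": 0,"twist": 0}
    - {"x": 0.002,"y": 0,"z": 0,"twist": 0}
    - {"x": 0.002,"y": 0,"z": 0,"twist": 0}
    - {"x": 0.002,"y": 0,"z": 0,"twist": 0}
    - {"x": 0.002,"y": 0,"z": 0,"twist": 0}

```text
time: 16.75
tool_pos: [579.6, 29.3, 28.8]
tcp_rot: [-3.142, 0.001, 0.06]
contact_force: [-4.4, -0.4, 5.5]
grip_width: 55.5
finger_force: 29.9
```

>>> play_rows:
  commands:
    - {"x": 0.0005,"y": 0,"z": 0,"twist": 0}
    - {"x": 0.001,"y": 0,"z": 0,"twist": 0}
    - {"x": 0.0015,"y": 0,"z": 0,"twist": 0}
    - {"x": 0.0015,"y": 0,"z": 0,"twist": 0}
    - {"x": 0.0015,"y": 0,"z": 0,"twist": 0}
    - {"x": 0.0015,"y": 0,"z": 0,"twist": 0}
    - {"x": 0.0015,"y": 0,"z": 0,"twist": 0}
    - {"x": 0.0015,"y": 0,"z": 0,"twist": 0}

```text
time: 17.55
tool_pos: [579.7, 29.3, 28.8]
tcp_rot: [-3.141, 0.004, 0.06]
contact_force: [-10.8, -1.5, 9.9]
grip_width: 55.8
finger_force: 29.9
```

>>> play_rows:
  commands:
    - {"x": 0.0005,"y": 0,"z": 0,"twist": 0}
    - {"x": 0.001,"y": 0,"z": 0,"twist": 0}
    - {"x": 0.0015,"y": 0,"z": 0,"twist": 0}
    - {"x": 0.0015,"y": 0,"z": 0,"twist": 0}
    - {"x": 0.0015,"y": 0,"z": 0,"twist": 0}
    - {"x": 0.0015,"y": 0,"z": 0,"twist": 0}
    - {"x": 0.0015,"y": 0,"z": 0,"twist": 0}
    - {"x": 0.0015,"y": 0,"z": 0,"twist": 0}

```text
time: 18.35
tool_pos: [579.8, 29.3, 28.8]
tcp_rot: [-3.141, 0.007, 0.06]
contact_force: [-16.6, -1.8, 14.5]
grip_width: 55.7
finger_force: 29.9
```

>>> play_rows:
  commands:
    - {"x": 0,"y": 0,"z": 0,"twist": 0}
    - {"x": -0.001,"y": 0,"z": 0,"twist": 0}
    - {"x": -0.003,"y": 0,"z": 0,"twist": 0}
    - {"x": -0.003,"y": 0,"z": 0,"twist": 0}
    - {"x": -0.003,"y": 0,"z": 0,"twist": 0}
    - {"x": -0.003,"y": 0,"z": 0,"twist": 0}
    - {"x": -0.003,"y": 0,"z": 0,"twist": 0}
    - {"x": -0.003,"y": 0,"z": 0,"twist": 0}
  jaw: 0

```text
time: 19.15
tool_pos: [580.0, 29.3, 28.8]
tcp_rot: [3.142, -0.0, 0.06]
contact_force: [-0.6, -0.4, -0.5]
grip_width: 91.5
finger_force: 0.0
```

Released. Going straight up, then back and aside for a check.

>>> play_rows:
  commands:
    - {"x": 0,"y": 0,"z": -0.02,"twist": 0}
    - {"x": 0,"y": 0,"z": -0.05,"twist": 0}
    - {"x": 0,"y": 0,"z": -0.09,"twist": 0}
    - {"x": 0,"y": 0,"z": -0.13,"twist": 0}
    - {"x": -0.02,"y": 0.04,"z": -0.16,"twist": 0}
    - {"x": -0.04,"y": 0.08,"z": -0.18,"twist": 0}
    - {"x": -0.06,"y": 0.12,"z": -0.18,"twist": 0}
    - {"x": -0.08,"y": 0.16,"z": -0.18,"twist": 0}

```text
time: 19.95
tool_pos: [509.2, -136.8, 210.0]
tcp_rot: [3.14, -0.002, 0.061]
contact_force: [-0.1, 0.7, -0.2]
grip_width: 91.3
finger_force: 0.0
```

>>> play_rows:
  commands:
    - {"x": -0.02,"y": 0.04,"z": 0,"twist": 0}
    - {"x": -0.04,"y": 0.08,"z": 0,"twist": 0}
    - {"x": -0.06,"y": 0.12,"z": 0,"twist": 0}
    - {"x": -0.07,"y": 0.16,"z": 0,"twist": 0}
    - {"x": -0.07,"y": 0.16,"z": 0,"twist": 0}
    - {"x": -0.07,"y": 0.16,"z": 0,"twist": 0}
    - {"x": -0.07,"y": 0.16,"z": 0,"twist": 0}
    - {"x": -0.07,"y": 0.16,"z": 0,"twist": 0}

```text
time: 20.75
tool_pos: [449.9, -297.8, 208.8]
tcp_rot: [-3.141, 0.0, 0.062]
contact_force: [0.6, 0.5, -0.3]
grip_width: 92.2
finger_force: 0.0
```

```bash
python3 -c "
from h import *
a=shot('top');b=shot('side')
A=np.ascontiguousarray(a['pixels'][135:240,180:320,::-1]);B=np.ascontiguousarray(b['pixels'][180:255,180:280,::-1])
cv2.imwrite('pics/c9.png',np.hstack([cv2.resize(i,(400,300),interpolation=cv2.INTER_CUBIC) for i in(A,B)]))
wh=mask(a,(0,0,190),(180,40,255),(195,150,280,215)); print(rect(a,wh,26)[1])
box=(215,160,265,230); red=mask(a,(0,120,50),(6,255,255),box)|mask(a,(172,120,50),(180,255,255),box); print(rect(a,red,28))
"
```

```text
[[752.7, 133.7], [764.6, -50.5], [605.6, -60.2], [594.9, 119.7]]
([[228.0, 189.0], [246.0, 189.0], [246.0, 214.0], [228.0, 214.0]], [[633.8, 60.7], [635.2, 5.4], [557.0, 2.4], [555.7, 57.0]])
```

View pics/c9.png

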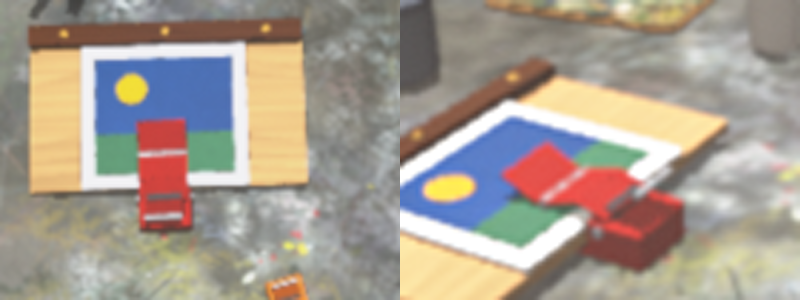

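The check shows the clip square on the middle of the panel's edge. Its back is at x≈556, so the throat is at about 600, on the board's edge. Its centre is at y≈31 against 30 for the panel's middle, and the panel is still home.

```bash
python3 -c "
from plant import bot
print(bot.close_job())"
```

```text
the job is handed in; nothing more can be done
None
```

I slid the panel square against the stop, flush with the board's front edge, then pushed the red clip fully home at the middle of that edge; the job was handed in at about 21 s of the 54 s allowed.

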